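# Clamp the engine barrel and scrub its bore

## Robot

A 6-joint arm with a two-finger parallel gripper is mounted at the origin on a cart in front of the work surface, level with it; the furniture and walls round the work are solid. World frame = base frame: x ahead of the robot, y to its left, z up, the work surface at z = 0. Lengths are in m, angles in rad, forces in N, time in s.
With the tool pointing down it reaches from about 0.35 to 0.975 m from the base axis. Payload 4.9 kg.
Tool frame: the origin (TCP) lies midway between the tips of the shut fingers; the grasp point (between the pads) lies 19 mm behind it (ctrl.tcp_to_grasp is the distance from the TCP to the grasp point, in m); z points along the fingers, y is the line along which they close (so a half turn about z gives the same grasp; the last joint's range is limited). The gripper opens to 85 mm and grips with 20 to 120 N. Pads are 22 mm wide; open, the fingers measure 114 mm over their backs; the gripper's body (76 mm by 85 mm) begins 54 mm behind the grasp point. The pads swing forward as they close: fully open they stand 13 mm farther back than shut.
Start: joints at [-1.44, 0.053, 1.613, -0, 1.476, -0.119], TCP at [0.155, -0.606, 0.231] pointing down, gripper open.
Joint ranges: [-3.01, 3.01], [-1.01, 2.22], [0.06, 2.58], [-1.02, 4.17], [0.09, 2.62], [-3.14, 3.14]. Speed limits (rad/s): [2.57, 2.57, 3.14, 3.14, 3.14, 3.14].

## Interface

Orientations are given as a rotation vector (axis times angle).
In Python, from station import ctrl, get_image, camera_params gives the robot as it stands (ctrl), with the cameras as plain functions.
- The arm moves only by the tool creep_tool, called after "Request:" as a command line: name --argument value ..., lists and objects as JSON in quotes. Schema: {"type":"object","properties":{"deltas":{"type":"object","properties":{"aperture":{"type":"array","items":{"type":"number"},"minItems":1,"maxItems":20},"tx":{"type":"array","items":{"type":"number"},"minItems":1,"maxItems":20},"ty":{"type":"array","items":{"type":"number"},"minItems":1,"maxItems":20},"tz":{"type":"array","items":{"type":"number"},"minItems":1,"maxItems":20},"drx":{"type":"array","items":{"type":"number"},"minItems":1,"maxItems":20},"dry":{"type":"array","items":{"type":"number"},"minItems":1,"maxItems":20},"drz":{"type":"array","items":{"type":"number"},"minItems":1,"maxItems":20}},"additionalProperties":false,"required":["aperture","tx","ty","tz","drx","dry","drz"]},"grip_n":{"type":"number"},"only":{"type":"string"},"quiet":{"type":"boolean"},"lines":{"type":"string"}},"required":["deltas"],"additionalProperties":false}. deltas is an object with one list for each field, all of the same length, 1 to 20, a row being the entries at one place: aperture (the finger opening in m), tx, ty, tz (the shift in normalised numbers (1 is 0.8 m)), drx, dry, drz (a rotation vector in a scale on which 1.0 is 2 rad); each row is the pose to reach, as a shift and turn from the pose commanded when the call began, along the tool's axes at that moment; what a row does not reach only later rows make up. A row lasts 1/12 s, in which the tool goes at most 0.0417 m and 0.125 rad, less where a joint would pass 70% of its speed; a pose out of reach is approached as far as the arm can. The fingers move at their own pace and stop on an object; grip_n is the grip in N (left out, the last holds). Time passes only in rows, so rows that do not move let the fingers close. The tool returns the time, the measured TCP pose, the force, the opening and the grip force at its end. only (a regular expression) keeps the lines of the reply that match it, lines (a string "A,B") keeps lines A to B, and quiet returns only ok. Shift and turn numbers lie between -1 and 1, and a call with a number outside is refused. Input that does not fit is refused with a message, and nothing moves.
- ctrl.get_obs(): the state, without advancing time (a new reading comes with each control period).
- get_image(name): name is "side" or "top" or "wrist"; returns the picture (384x512x3 uint8, red, green, blue); there is no depth.
- camera_params(name): a dict with "fx", "fy", "cx", "cy" (pixels), "T" (4x4, takes a point from camera to world coordinates); the wrist camera has in their place "tool_from_camera" (4x4, takes a point from camera to tool coordinates, whose origin is the TCP and whose axes are the flange's). Camera axes: x right, y down, z forward; pixel columns grow to the right and rows downward; lengths in m; the calibration is good to about 2 mm. A picture is of the moment at which its call begins: read the wrist's pose just before it. camera_params takes no time and is no camera call.
- ctrl.finish_job(): hands the job in; it is judged then, once.
The state is a dict: "t": time; "q": joint angles; "dq": joint speeds; "effort": joint torques, N m; "tool_pos": TCP position; "tool_rot": TCP orientation; "contact_force": force on the tool from outside, world axes, zero at the start; "wrist_torque": the same for the moment, N m; "opening": finger opening in m; "grip_force": force on a finger pad.
Only numpy, scipy, OpenCV 4.12 (cv2) and the standard library are available. Lean on these libraries where they do the work, as an engineer would, in place of code of your own. Each camera call takes 0.05 s, during which the arm holds its last target. There are 200 camera calls.

## Task

Lock the tilted engine barrel in its stand: turn the black clamp knob clockwise until it clicks over and stays. Then take the bore brush from its holder and, keeping hold of it, scrub the barrel with three full strokes, each time pushing it right down to the bottom of the bore and drawing it up until the top of the bristles is level with the mouth. Stand the brush back in its holder and let go, leaving the spray can, oil can, bolt jar and piston standing where they are.

Things in the scene. Friction and masses are not known exactly. Their poses are not given: they have to be found in the camera images.
- stand: Fixed stand on the worktop, grey base plate 200 x 220 x 12 mm (its x -100 to 100, y -140 to 80 mm). Origin at worktop level, z up. Carries the barrel, leaning to the stand's -x; beside it at -y, parallel to it and 105 mm from its axis, a 22 mm steel column with the clamp knob on top; at +y a 16 mm stop post, lower than the barrel's mouth.
- barrel: Rusty finned engine cylinder barrel, 112 mm across the fins, 168 mm long, fixed in the stand with its axis 0.45 rad (26 degrees) from vertical. Origin at the centre of its lower end; z runs up along the bore to the open mouth. The bore looks 56 mm wide but its free passage is a circle of 41 mm; walls solid. The bore is plugged up to 20 mm from the lower end.
- bore_mouth (a point): Centre of the barrel's open upper end; z points out of the bore along its axis (168 mm from the barrel's origin).
- bore_floor (a point): Centre of the top of the plug that closes the bore, 148 mm below the mouth along the axis; z up the bore.
- clamp_knob (a joint): Angle of the black clamp knob, rad, 0 to 1.35. Starts at 0 and grows clockwise as seen from above the knob. A sprung detent resists with up to about 0.25 N m until 0.65, then the knob snaps on to its stop at 1.35 and stays (clamped); let go earlier, it springs back to 0. A small rubber pad moves to the barrel as it turns.
- knob_grip (a point): Middle of the knob's bar grip: 52 mm long along the point's x, 14 mm thick along y; its top is 14 mm above this point and a round 36 mm skirt (48 mm housing below) starts 13 mm below it (along z). Turns with the knob. z is the knob's axis, parallel to the bore, pointing up and out. This point lies 12 mm beyond the plane of the barrel's mouth.
- brush: Bore brush, 210 mm long, 80 to 170 g, loose, standing upright in the holder. Origin at the centre of the tip (flat, lower end), z along the brush to the handle's end. From the tip: brass-coloured bristle head 0 to 70 mm (looks 44 mm wide; its solid core is 32 mm wide and the bristles give way freely), steel stem 8 mm thick to 120 mm, round red handle 22 mm thick from 120 to 210 mm.
- holder: Fixed upright aluminium tube that holds the brush: outside 55 mm, inside 49 mm wide, top rim 82 mm above the worktop, on a dark round foot 88 mm wide. Origin on the worktop at its axis, z up. The spray can and the oil can stand close by to its left and right (along about its y).
- holder_floor (a point): Centre of the holder's inner floor, 12 mm above the worktop, where the tip of the brush rests.
- aerosol: Bystander: spray can, 53 mm wide, 186 mm tall, orange cap, loose. Origin under its centre.
- oil_can: Bystander: small oil can with a thin upright spout, 69 x 84 mm, 179 mm tall, loose. Origin under its centre.
- bolt_jar: Bystander: clear jar of bolts with a red lid, 62 mm wide, 90 mm tall, loose, beside the stand. Origin under its centre.
- piston: Bystander: aluminium piston, crown up, 68 mm wide, 59 mm tall, loose, beside the stand. Origin under its centre.

How it is judged:
On the way, in this order (a step that is already met when the one before it is completed fails the run):
1. the clamp knob has been turned clockwise past its click (beyond 1.0 rad) (value of joint clamp_knob above 1 rad), for 0.2 s.
2. first stroke down: the gripper holds the brush and its tip is within 20 mm of the centre of the bore floor (distance between brush and bore_floor below 0.02 m and contact force between the fingers and brush above 0.5 N), for 0.1 s.
3. first stroke up: the brush tip is at least 75 mm above the bore floor along the bore (z of brush in the frame of barrel above 0.095 m), for 0.1 s.
4. second stroke down: the gripper holds the brush and its tip is within 20 mm of the centre of the bore floor (all of step 2), for 0.1 s.
5. second stroke up: the brush tip is at least 75 mm above the bore floor along the bore (z of brush in the frame of barrel above 0.095 m), for 0.1 s.
6. third stroke down: the gripper holds the brush and its tip is within 20 mm of the centre of the bore floor (all of step 4), for 0.1 s.
7. third stroke up: the brush tip is at least 75 mm above the bore floor along the bore (z of brush in the frame of barrel above 0.095 m), for 0.1 s.
At the end, for the whole second after the job is handed in: The clamp knob stays beyond 1.0 rad; the brush stands at rest in its holder, released: tip within 20 mm of the holder's axis and no more than 25 mm above the worktop, leaning less than 0.35 rad (value of joint clamp_knob above 1 rad and horizontal distance between brush and holder_floor below 0.02 m and z of brush in the frame of holder below 0.025 m and angle between brush's own z axis and vertical below 0.35 rad and linear speed of brush below 0.02 m/s); the robot touches nothing.
It fails at once if the spray can is pushed more than 30 mm from its place or tipped over (distance of aerosol from where it was at the start of the episode above 0.03 m or angle between aerosol's own z axis and vertical above 0.5 rad).
It fails at once if the oil can is pushed more than 30 mm from its place or tipped over (distance of oil_can from where it was at the start of the episode above 0.03 m or angle between oil_can's own z axis and vertical above 0.5 rad).
It fails at once if the bolt jar is pushed more than 30 mm from its place or tipped over (distance of bolt_jar from where it was at the start of the episode above 0.03 m or angle between bolt_jar's own z axis and vertical above 0.5 rad).
It fails at once if the piston is pushed more than 30 mm from its place or tipped over (distance of piston from where it was at the start of the episode above 0.03 m or angle between piston's own z axis and vertical above 0.5 rad).
It also fails if it takes over 72 s, if anything falls off the work surface, if the arm or the gripper's body presses on something with over 40 N, if the wrist force passes 120 N, or if a joint passes its speed limit or range.

## Working session

There is one attempt and no reset: what is moved stays moved. The work goes in short steps, Python scripts to look and compute and a tool call to move; the robot and the scene stay as the last step left them, time stands still between calls to the robot, and variables do not carry over. Pictures are saved under pics/ and viewed, at most 13 in all, crops included, and the job is handed in when it is done.

```bash
ls; mkdir -p pics; python3 - <<'E'
from station import ctrl, get_image, camera_params
import cv2,numpy as np
o=ctrl.get_obs();print(o)
for n in("side","top"):
    im=get_image(n);cv2.imwrite(f"pics/{n}0.png",im[:,:,::-1]);p=camera_params(n);print(n,p)
print(camera_params("wrist"),ctrl.tcp_to_grasp)
E
```

```text
pics
station.py
{'t': 0.0, 'q': array([-1.44004300e+00,  5.33579291e-02,  1.61428649e+00, -7.91487062e-06,
        1.47599314e+00, -1.19008989e-01]), 'dq': array([ 0.00123963, -0.00056331, -0.00119919,  0.00146433, -0.00104207,
       -0.00077496]), 'effort': array([ 2.10909377e-03, -3.93682981e+01, -3.70174456e+01, -3.07153812e-05,
        7.13113637e-03,  2.92132905e-07]), 'tool_pos': array([ 0.15439517, -0.60499156,  0.23006684]), 'tool_rot': array([-3.11509838e+00, -3.91053267e-01,  3.12171591e-05]), 'contact_force': array([ 1.09021779, -0.44564535,  0.27868404]), 'wrist_torque': array([0.02753385, 0.00739863, 0.04409643]), 'grip_force': 0.0, 'opening': 0.08531825773973065}
side {'fx': 462.0505500712018, 'fy': 462.0505500712018, 'cx': 256.8130056890112, 'cy': 193.8039889520084, 'T': array([[-0.99876737, -0.03841226,  0.03143613,  0.49651779],
       [-0.04730519,  0.54483278, -0.83720933,  1.29220927],
       [ 0.01503167, -0.83766445, -0.54597831,  0.93108126],
       [ 0.        ,  0.        ,  0.        ,  1.        ]])}
top {'fx': 384.62165056577703, 'fy': 384.62165056577703, 'cx': 253.68912457172016, 'cy': 194.52345765681108, 'T': array([[-0.32544703, -0.8799194 ,  0.34615903,  0.07028397],
       [-0.945526  ,  0.29972656, -0.12706129,  0.25259751],
       [ 0.00805064, -0.36865408, -0.92953179,  1.35645745],
       [ 0.        ,  0.        ,  0.        ,  1.        ]])}
{'fx': 320.98798337485357, 'fy': 320.98798337485357, 'cx': 261.1046872227957, 'cy': 192.45422674641486, 'tool_from_camera': array([[-1.27579411e-04, -9.48909005e-01, -3.15549813e-01,
         8.10198880e-02],
       [ 9.99999739e-01,  1.03213263e-04, -7.14687072e-04,
        -5.11995738e-04],
       [ 7.10741924e-04, -3.15549822e-01,  9.48908744e-01,
        -1.42085965e-01],
       [ 0.00000000e+00,  0.00000000e+00,  0.00000000e+00,
         1.00000000e+00]])} 0.0187
```

View pics/side0.png

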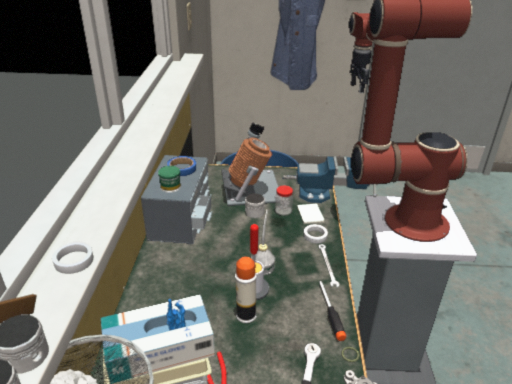

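View pics/top0.png

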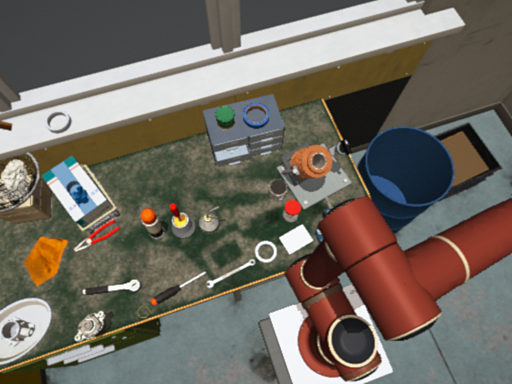

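The side view shows the barrel at about (250,165), the knob at (256,129), the red brush handle at (254,237) and the spray can at (245,290). The top view shows the mouth at (317,162), the knob at (344,147), the brush at (174,210) and the jar at (291,208). I'll enlarge these areas in one composite.

```bash
python3 - <<'E'
import cv2,numpy as np
s=cv2.imread("pics/side0.png");t=cv2.imread("pics/top0.png")
c=lambda im,x,y,w,h:cv2.resize(im[y:y+h,x:x+w],(400,300),interpolation=cv2.INTER_CUBIC)
# side: x200 y115 100x75 (4x) ; top x270 y125 100x75 ; side 210,200 160x120 ; top 130,190 100x75
cv2.imwrite("pics/c1.png",np.vstack([np.hstack([c(s,205,115,100,75),c(t,270,130,100,75)]),np.hstack([c(s,210,205,160,120),c(t,135,190,100,75)])]))
E
```

```text
(no output)
```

View pics/c1.png

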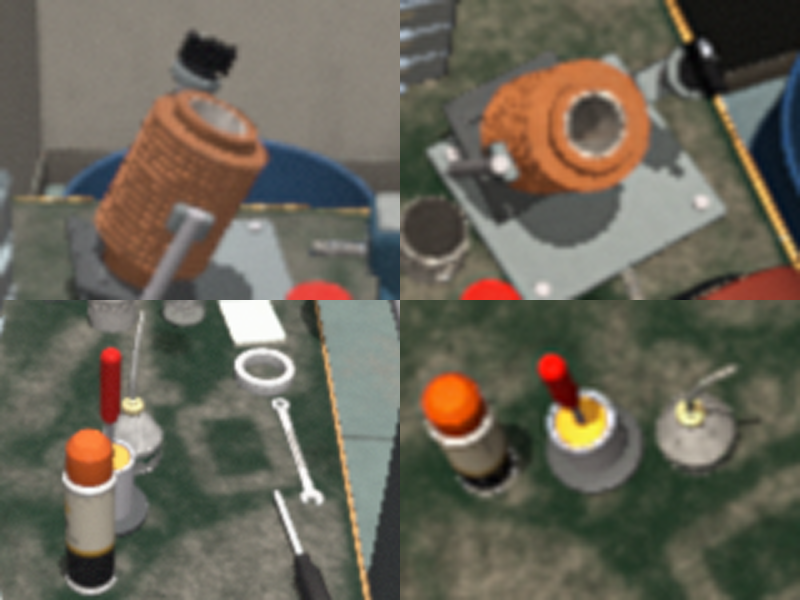

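The composite shows the bore mouth at top (319,161) and side (259,143), the knob bar at top (345,147) and side (257,127). The handle's end is at top (172,206) and side (254,225), the holder rim centre at top (180,220), and the cans stand about 30 px either side of it. Next I cast rays.

```bash
cat > h.py <<'E'
import numpy as np, cv2
from station import ctrl, get_image, camera_params
from scipy.spatial.transform import Rotation as R
def toolT():
    o=ctrl.get_obs();T=np.eye(4);T[:3,:3]=R.from_rotvec(o["tool_rot"]).as_matrix();T[:3,3]=o["tool_pos"];return T
def ray(n,uv,T=None):
    p=camera_params(n);C=p["T"] if n!="wrist" else T@p["tool_from_camera"]
    d=C[:3,:3]@np.array([(uv[0]-p["cx"])/p["fx"],(uv[1]-p["cy"])/p["fy"],1]);return C[:3,3],d/np.linalg.norm(d)
def plane(r,z): return r[0]+r[1]*(z-r[0][2])/r[1][2]
def cross(*rs):
    A=sum(np.eye(3)-np.outer(d,d) for c,d in rs);b=sum((np.eye(3)-np.outer(d,d))@c for c,d in rs)
    x=np.linalg.solve(A,b);return x,[np.linalg.norm((np.eye(3)-np.outer(d,d))@(x-c)) for c,d in rs]
def proj(n,P,T=None):
    p=camera_params(n);C=p["T"] if n!="wrist" else T@p["tool_from_camera"]
    q=np.linalg.inv(C)@np.r_[P,1];return np.array([p["fx"]*q[0]/q[2]+p["cx"],p["fy"]*q[1]/q[2]+p["cy"]])
E
python3 - <<'E'
from h import *
np.set_printoptions(precision=4,suppress=True)
print("mouth",cross(ray("top",(319,161.3)),ray("side",(258.8,143.3))))
print("knob",cross(ray("top",(345,147)),ray("side",(257,127.5))))
print("handle",cross(ray("top",(172.5,205.5)),ray("side",(254.4,225))))
print("rim",plane(ray("top",(180.2,220)),.082))
for uv in((277.5,167),(307.5,205),(351,182.5)):print("plate",plane(ray("top",uv),.012))
print("aer",plane(ray("top",(148,215-0)),.186),"oil top",plane(ray("top",(209,218)),.08))
print("jar lid",plane(ray("top",(291,208)),.09),"piston",plane(ray("top",(278,187)),.059))
E
```

```text
mouth (array([ 0.5458, -0.1529,  0.1983]), [np.float64(0.0013702396520289886), np.float64(0.0013702396520288858)])
knob (array([ 0.5587, -0.2505,  0.2139]), [np.float64(0.0006729362562879606), np.float64(0.0006729362562880744)])
handle (array([0.5379, 0.3505, 0.2227]), [np.float64(0.0014885405678489842), np.float64(0.0014885405678490668)])
rim [0.5372 0.3506 0.082 ]
plate [ 0.6496 -0.0558  0.012 ]
plate [ 0.4666 -0.1073  0.012 ]
plate [ 0.4979 -0.2988  0.012 ]
aer [0.5485 0.4356 0.186 ] oil top [0.5127 0.2541 0.08  ]
jar lid [ 0.4519 -0.0275  0.09  ] piston [ 0.5528 -0.0186  0.059 ]
```

```bash
cat >> h.py <<'E'
np.set_printoptions(precision=4,suppress=True)
def pose(pos,yaw,tilt,spin=0):
    """tool x along yaw, tool z down, tilted about tool y, then spun about tool z"""
    T=np.eye(4);T[:3,:3]=(R.from_euler('z',yaw)*R.from_euler('x',np.pi)*R.from_euler('y',tilt)*R.from_euler('z',spin)).as_matrix();T[:3,3]=pos;return T
def delta(Tt,T0=None):
    D=np.linalg.inv(toolT() if T0 is None else T0)@Tt
    return D[:3,3],R.from_matrix(D[:3,:3]).as_rotvec()
def snap(name):
    T=toolT();im=get_image("wrist");cv2.imwrite(f"pics/{name}.png",im[:,:,::-1]);np.save(f"pics/{name}.npy",T);return T,im
E
python3 - <<'E'
from h import *
print(delta(pose([.496,-.267,.345],.21,.45)))
E
```

```text
(array([ 0.4146, -0.2433, -0.1143]), array([-0.0107,  0.4498,  0.0387]))
```

Units first: shifts go in shares of 0.8 m and turns go in shares of 2 rad. So 0.4146 m is 0.5183, 0.3 m is 0.375, 0.4498 rad is 0.2249.

Request:
creep_tool --deltas '{"aperture": [0.085, 0.085, 0.085, 0.085, 0.085, 0.085, 0.085, 0.085, 0.085, 0.085, 0.085, 0.085, 0.085, 0.085, 0.085, 0.085], "tx": [0.025, 0.125, 0.25, 0.375, 0.5183, 0.5183, 0.5183, 0.5183, 0.5183, 0.5183, 0.5183, 0.5183, 0.5183, 0.5183, 0.5183, 0.5183], "ty": [-0.025, -0.075, -0.15, -0.225, -0.3041, -0.3041, -0.3041, -0.3041, -0.3041, -0.3041, -0.3041, -0.3041, -0.3041, -0.3041, -0.3041, -0.3041], "tz": [-0.1375, -0.1425, -0.1425, -0.1425, -0.1429, -0.1429, -0.1429, -0.1429, -0.1429, -0.1429, -0.1429, -0.1429, -0.1429, -0.1429, -0.1429, -0.1429], "drx": [0, 0, -0.005, -0.005, -0.0054, -0.0054, -0.0054, -0.0054, -0.0054, -0.0054, -0.0054, -0.0054, -0.0054, -0.0054, -0.0054, -0.0054], "dry": [0, 0.05, 0.1, 0.175, 0.2249, 0.2249, 0.2249, 0.2249, 0.2249, 0.2249, 0.2249, 0.2249, 0.2249, 0.2249, 0.2249, 0.2249], "drz": [0, 0.005, 0.01, 0.015, 0.0194, 0.0194, 0.0194, 0.0194, 0.0194, 0.0194, 0.0194, 0.0194, 0.0194, 0.0194, 0.0194, 0.0194]}'

```text
t: 1.43
tool_pos: [0.4957, -0.2675, 0.3449]
tool_rot: [-3.003, -0.317, -0.686]
contact_force: [-0.6, -0.1, 0.6]
opening: 0.0849
grip_force: 0.0
```

```bash
python3 - <<'E'
from h import *
T,im=snap("w1");print(ctrl.get_obs()["q"],delta(pose([.496,-.267,.345],.21,.45)))
E
```

```text
[-0.8169 -0.3458  1.8298  0.3841  1.4234  0.5328] (array([ 0.0007, -0.0008,  0.0002]), array([ 0.0015,  0.001 , -0.0005]))
```

View pics/w1.png

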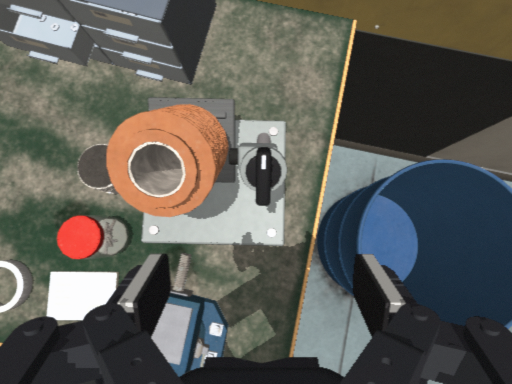

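Wrist view: the bore mouth is at (158,168). The knob bar is at (264,177) and stands vertical in the image, so it runs along the tool's x, which is ideal for closing along y. The vise is near (190,330). I'll refine these with masks.

```bash
python3 - <<'E'
from h import *
im=cv2.imread("pics/w1.png");T=np.load("pics/w1.npy")
sub=im[140:215,245:285];m=(sub.max(2)<45).astype(np.uint8)
n,l,st,_=cv2.connectedComponentsWithStats(m);k=1+st[1:,4].argmax();ys,xs=np.where(l==k)
print("knob dark",st[k],cv2.minAreaRect(np.c_[xs+245,ys+140].astype(np.float32)))
for r in m: print(''.join('#' if v else '.' for v in r))
hsv=cv2.cvtColor(im,cv2.COLOR_BGR2HSV)
b=((hsv[...,1]<90)).astype(np.uint8)[130:205,120:200]
n,l,st,ce=cv2.connectedComponentsWithStats(b);k=l[38,38];c,_=cv2.findContours((l==k).astype(np.uint8),0,1)
e=cv2.fitEllipse(max(c,key=len));mc=(e[0][0]+120,e[0][1]+130);print("bore",mc,e,st[k])
print(cross(ray("wrist",mc,T),ray("top",(319,161.3)),ray("side",(258.8,143.3))))
print(cross(ray("wrist",(264,177),T),ray("top",(345,147)),ray("side",(257,127.5))))
E
```

```text
knob dark [  4   7  30  58 638] ((264.12261962890625, 175.8207550048828), (26.785310745239258, 56.45519256591797), 15.945395469665527)
........................................
........................................
........................................
........................................
........................................
........................................
........................................
.................#####..................
..............##########................
..............##########................
.............############...............
.............############...............
.............############...............
.............#####..#####...............
............###.......#.#...............
............###........##...............
...........####........###..............
...........####........####.............
...........####........#####............
..........#####........#####............
...........####........#####............
..........#####........####.............
..........#####.......#####.............
..........#####.......
[... 1867 characters left out ...]
.....................................
........................................
........................................
........................................
........................................
........................................
bore (156.17102813720703, 168.98408889770508) ((36.17102813720703, 38.98408889770508), (52.88935852050781, 58.97700500488281), 125.0561294555664) [   8   11   58   57 2530]
(array([ 0.5458, -0.1518,  0.1994]), [np.float64(0.0008645929931291646), np.float64(0.001845365966571681), np.float64(0.001152290338570725)])
(array([ 0.5592, -0.2543,  0.2112]), [np.float64(0.002069481906957906), np.float64(0.0027354372122161035), np.float64(0.0010929417953687087)])
```

```bash
python3 - <<'E'
from h import *
T=np.load("pics/w1.npy");a=-T[:3,2]
def inpl(uv,p0):
    c,d=ray("wrist",uv,T);return c+d*((p0-c)@a)/(d@a)
M=cross(ray("wrist",(157.5,168.5),T),ray("top",(319,161.3)),ray("side",(258.8,143.3)))[0]
Mw=inpl((157.5,168.5),M);K=inpl((264,176.5),M+.026*a)
print(M,Mw,K,(K-Mw)@T[:3,:3])
print("barlen",np.linalg.norm(inpl((264,147.5),K)-inpl((264,204.5),K)))
print("reproj K top/side",proj("top",K),proj("side",K))
G=K-.014*a
for d in(.06,.0):
    P=pose(G+a*(d-.0187),.21,.45);print(d,P[:3,3],delta(P))
E
```

```text
[ 0.5462 -0.1525  0.1988] [ 0.5472 -0.1522  0.1992] [ 0.5571 -0.2565  0.2224] [-0.0009  0.1041 -0.026 ]
barlen 0.05335239029416608
reproj K top/side [347.4527 145.8705] [257.4003 124.5878]
0.06 [ 0.5455 -0.259   0.247 ] (array([0.0033, 0.0014, 0.1102]), array([ 0.0015,  0.001 , -0.0005]))
0.0 [ 0.5709 -0.2536  0.1929] (array([0.0033, 0.0014, 0.1702]), array([ 0.0015,  0.001 , -0.0005]))
```

In the tool's units: 0.16 m is 0.2, 0.145 m is 0.1813.

Request:
creep_tool --deltas '{"aperture": [0.05, 0.05, 0.05, 0.05, 0.05, 0.05, 0.05, 0.05, 0, 0, 0, 0, 0, 0], "tx": [0.0041, 0.0041, 0.0041, 0.0041, 0.0041, 0.0041, 0.0041, 0.0041, 0.0041, 0.0041, 0.0041, 0.0041, 0.0041, 0.0041], "ty": [0.0018, 0.0018, 0.0018, 0.0018, 0.0018, 0.0018, 0.0018, 0.0018, 0.0018, 0.0018, 0.0018, 0.0018, 0.0018, 0.0018], "tz": [0.05, 0.1, 0.1375, 0.1625, 0.1813, 0.2, 0.2, 0.2, 0.2, 0.2, 0.2, 0.2, 0.2, 0.2], "drx": [0, 0, 0, 0, 0, 0, 0, 0, 0, 0, 0, 0, 0, 0], "dry": [0, 0, 0, 0, 0, 0, 0, 0, 0, 0, 0, 0, 0, 0], "drz": [0, 0, 0, 0, 0, 0, 0, 0, 0, 0, 0, 0, 0, 0]}' --grip_n 40

```text
t: 2.65
tool_pos: [0.5674, -0.2542, 0.2048]
tool_rot: [-3.003, -0.317, -0.689]
contact_force: [-5.6, 1.2, 5.3]
opening: 0.0131
grip_force: 40.3
```

```bash
python3 - <<'E'
from h import *
o=ctrl.get_obs();print(o["q"],o["wrist_torque"])
E
```

```text
[-0.6976 -0.1415  1.8931  0.3876  1.1288  0.5417] [ 0.3161  0.6682 -0.1481]
```

In the tool's units: -0.001 m is -0.0013, 1.33 rad is 0.665.

Request:
creep_tool --deltas '{"aperture": [0, 0, 0, 0, 0, 0, 0, 0, 0, 0, 0, 0, 0, 0, 0, 0], "tx": [0, 0, 0, 0, 0, 0, 0, 0, 0, 0, 0, 0, 0, 0, 0, 0], "ty": [0, 0, 0, 0, 0, 0, 0, 0, 0, 0, 0, 0, 0, 0, 0, 0], "tz": [-0.0013, -0.0013, -0.0013, -0.0013, -0.0013, -0.0013, -0.0013, -0.0013, -0.0013, -0.0013, -0.0013, -0.0013, -0.0013, -0.0013, -0.0013, -0.0013], "drx": [0, 0, 0, 0, 0, 0, 0, 0, 0, 0, 0, 0, 0, 0, 0, 0], "dry": [0, 0, 0, 0, 0, 0, 0, 0, 0, 0, 0, 0, 0, 0, 0, 0], "drz": [0.05, 0.1, 0.15, 0.2, 0.25, 0.3, 0.35, 0.4, 0.45, 0.5, 0.55, 0.6, 0.65, 0.665, 0.665, 0.665]}'

```text
t: 3.98
tool_pos: [0.5654, -0.2588, 0.2034]
tool_rot: [-2.374, 1.491, -0.467]
contact_force: [-6.2, -12.5, -2.6]
opening: 0.0134
grip_force: 40.4
```

```bash
python3 - <<'E'
from h import *
o=ctrl.get_obs();print(o["q"],o["wrist_torque"])
print(delta(pose([.4957,-.2675,.3449],.21,.45)))
E
```

```text
[-0.7017 -0.1412  1.894   0.3782  1.1241  1.8716] [-2.2446  1.3482 -1.1313]
(array([-0.0045,  0.0012, -0.1579]), array([ 0.0134, -0.0038, -1.329 ]))
```

In the tool's units: -0.158 m is -0.1975, -0.05 m is -0.0625, -1.33 rad is -0.665.

Request:
creep_tool --deltas '{"aperture": [0.05, 0.05, 0.05, 0.05, 0.05, 0.05, 0.05, 0.085, 0.085, 0.085, 0.085, 0.085, 0.085, 0.085, 0.085, 0.085, 0.085, 0.085], "tx": [0, 0, 0, 0, 0, 0, 0, -0.0056, -0.0056, -0.0056, -0.0056, -0.0056, -0.0056, -0.0056, -0.0056, -0.0056, -0.0056, -0.0056], "ty": [0, 0, 0, 0, 0, 0, 0, 0.0015, 0.0015, 0.0015, 0.0015, 0.0015, 0.0015, 0.0015, 0.0015, 0.0015, 0.0015, 0.0015], "tz": [0, 0, 0, 0, -0.025, -0.0625, -0.1125, -0.1625, -0.1975, -0.1975, -0.1975, -0.1975, -0.1975, -0.1975, -0.1975, -0.1975, -0.1975, -0.1975], "drx": [0, 0, 0, 0, 0, 0, 0, 0, 0, 0, 0, 0, 0, 0, 0, 0, 0, 0], "dry": [0, 0, 0, 0, 0, 0, 0, 0, 0, 0, 0, 0, 0, 0, 0, 0, 0, 0], "drz": [0, 0, 0, 0, 0, 0, -0.05, -0.1, -0.15, -0.25, -0.665, -0.665, -0.665, -0.665, -0.665, -0.665, -0.665, -0.665]}'

```text
t: 5.48
tool_pos: [0.4971, -0.2639, 0.3453]
tool_rot: [-3.002, -0.326, -0.688]
contact_force: [0.1, 0.3, -0.6]
opening: 0.0847
grip_force: 0.0
```

```bash
python3 - <<'E'
from h import *
T,im=snap("w2");print(ctrl.get_obs()["q"])
E
```

```text
[-0.8091 -0.3493  1.832   0.3835  1.4211  0.5355]
```

View pics/w2.png

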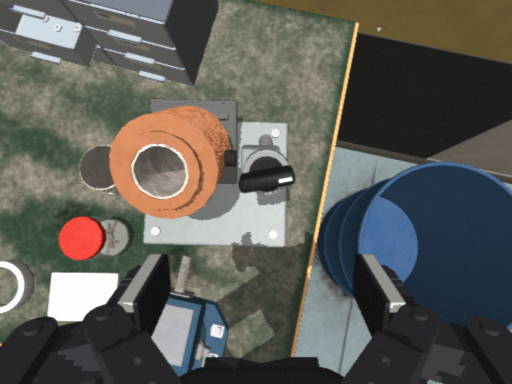

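The knob bar has turned about 78° (now nearly horizontal at (266,178)), so it has clicked over. Next I go to the brush, closing the fingers along world x so they pass between the cans.

```bash
python3 - <<'E'
from h import *
print(delta(pose([.538,.3505,.37],1.57,0)))
E
```

```text
(array([ 0.1647, -0.5918,  0.0502]), array([ 0.3076, -0.3765, -1.3314]))
```

In the tool's units: -0.5918 m is -0.7398, 0.1647 m is 0.2059, -1.3314 rad is -0.6657.

Request:
creep_tool --deltas '{"aperture": [0.085, 0.085, 0.085, 0.085, 0.085, 0.085, 0.085, 0.085, 0.085, 0.085, 0.085, 0.085, 0.085, 0.085, 0.085, 0.085, 0.085, 0.085, 0.085], "tx": [0.0514, 0.0514, 0.0514, 0.0514, 0.2059, 0.2059, 0.2059, 0.2059, 0.2059, 0.2059, 0.2059, 0.2059, 0.2059, 0.2059, 0.2059, 0.2059, 0.2059, 0.2059, 0.2059], "ty": [-0.185, -0.185, -0.185, -0.185, -0.7398, -0.7398, -0.7398, -0.7398, -0.7398, -0.7398, -0.7398, -0.7398, -0.7398, -0.7398, -0.7398, -0.7398, -0.7398, -0.7398, -0.7398], "tz": [0.0158, 0.0158, 0.0158, 0.0158, 0.0628, 0.0628, 0.0628, 0.0628, 0.0628, 0.0628, 0.0628, 0.0628, 0.0628, 0.0628, 0.0628, 0.0628, 0.0628, 0.0628, 0.0628], "drx": [0.0385, 0.0385, 0.0385, 0.0385, 0.1538, 0.1538, 0.1538, 0.1538, 0.1538, 0.1538, 0.1538, 0.1538, 0.1538, 0.1538, 0.1538, 0.1538, 0.1538, 0.1538, 0.1538], "dry": [-0.047, -0.047, -0.047, -0.047, -0.1883, -0.1883, -0.1883, -0.1883, -0.1883, -0.1883, -0.1883, -0.1883, -0.1883, -0.1883, -0.1883, -0.1883, -0.1883, -0.1883, -0.1883], "drz": [-0.1665, -0.1665, -0.1665, -0.1665, -0.6657, -0.6657, -0.6657, -0.6657, -0.6657, -0.6657, -0.6657, -0.6657, -0.6657, -0.6657, -0.6657, -0.6657, -0.6657, -0.6657, -0.6657]}'

```text
t: 7.12
tool_pos: [0.54, 0.349, 0.3707]
tool_rot: [-2.227, -2.215, -0.001]
contact_force: [-0.3, 0.9, -0.2]
opening: 0.0849
grip_force: 0.0
```

```bash
python3 - <<'E'
from h import *
T,im=snap("w3");print(ctrl.get_obs()["q"],delta(pose([.538,.3505,.37],1.57,0)))
E
```

```text
[0.4571 0.0497 1.3874 0.0012 1.7042 0.4632] (array([ 0.0018, -0.002 ,  0.0009]), array([-0.0002, -0.0012, -0.0051]))
```

View pics/w3.png

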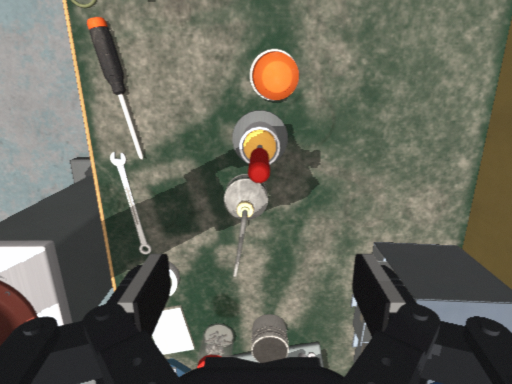

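The wrist view shows the handle's end at about (258,173), the holder rim at (260,146), the spray cap at (274,75), and the oil can base at (246,198) with its spout running to (237,275).

```bash
python3 - <<'E'
from h import *
im=cv2.imread("pics/w3.png");T=np.load("pics/w3.npy")
hsv=cv2.cvtColor(im,cv2.COLOR_BGR2HSV).astype(int)
m=(((hsv[...,0]<6)|(hsv[...,0]>174))&(hsv[...,1]>170)&(hsv[...,2]>70))[130:190,235:285]
ys,xs=np.where(m);xs+=235;ys+=130
r=[(y,xs[ys==y].min(),xs[ys==y].max()) for y in range(ys.min(),ys.max()+1)];print(r[::3],r[-1])
yb=ys.max();w=[b-a+1 for y,a,b in r[-14:]];rad=max(w)/2;tc=(np.mean([(a+b)/2 for y,a,b in r[-14:-3]]),yb-rad)
H=plane(ray("wrist",tc,T),.222);print("end",tc,rad,H)
print("bottom of handle",plane(ray("wrist",(np.mean(r[0][1:]),ys.min()),T),.132))
y=(((hsv[...,0]>10)&(hsv[...,0]<32)&(hsv[...,1]>120)&(hsv[...,2]>100)))[120:170,235:285]
ys,xs=np.where(y);print("bristle",xs.min()+235,xs.max()+235,ys.min()+120)
print("rim",plane(ray("wrist",(260,146),T),.082),"aer",plane(ray("wrist",(275,75),T),.186),"spout",plane(ray("wrist",(237,275),T),.179),"oil",plane(ray("wrist",(246,205),T),.08))
for h in (.09,):
    print(delta(pose([H[0],H[1],.178],1.57,0)))
print(proj("top",H),proj("side",H))
E
```

```text
[(148, np.int64(257), np.int64(261)), (151, np.int64(253), np.int64(265)), (154, np.int64(252), np.int64(266)), (157, np.int64(251), np.int64(267)), (160, np.int64(251), np.int64(267)), (163, np.int64(250), np.int64(267)), (166, np.int64(249), np.int64(268)), (169, np.int64(248), np.int64(269)), (172, np.int64(248), np.int64(269)), (175, np.int64(249), np.int64(269)), (178, np.int64(251), np.int64(267)), (181, np.int64(255), np.int64(264))] (182, np.int64(260), np.int64(261))
end (np.float64(258.72727272727275), np.float64(171.0)) 11.0 [0.5374 0.3554 0.222 ]
bottom of handle [0.5371 0.3604 0.132 ]
bristle 243 275 130
rim [0.5381 0.354  0.082 ] aer [0.5534 0.4406 0.186 ] spout [0.51   0.2161 0.179 ] oil [0.5174 0.2684 0.08  ]
(array([ 0.0064, -0.0026,  0.1929]), array([-0.0002, -0.0012, -0.0051]))
[171.1061 206.6594] [253.9709 226.101 ]
```

In the tool's units: 0.193 m is 0.2413, 0.175 m is 0.2188, -0.005 rad is -0.0025.

Request:
creep_tool --deltas '{"aperture": [0.085, 0.085, 0.085, 0.085, 0.085, 0.085, 0.085, 0.085, 0, 0, 0, 0, 0, 0, 0, 0], "tx": [0.005, 0.005, 0.005, 0.005, 0.005, 0.005, 0.005, 0.005, 0.005, 0.005, 0.005, 0.005, 0.005, 0.005, 0.005, 0.005], "ty": [-0.0033, -0.0033, -0.0033, -0.0033, -0.0033, -0.0033, -0.0033, -0.0033, -0.0033, -0.0033, -0.0033, -0.0033, -0.0033, -0.0033, -0.0033, -0.0033], "tz": [0.0375, 0.0875, 0.1375, 0.1875, 0.2188, 0.2413, 0.2413, 0.2413, 0.2413, 0.2413, 0.2413, 0.2413, 0.2413, 0.2413, 0.2413, 0.2413], "drx": [0, 0, 0, 0, 0, 0, 0, 0, 0, 0, 0, 0, 0, 0, 0, 0], "dry": [0, 0, 0, 0, 0, 0, 0, 0, 0, 0, 0, 0, 0, 0, 0, 0], "drz": [-0.0025, -0.0025, -0.0025, -0.0025, -0.0025, -0.0025, -0.0025, -0.0025, -0.0025, -0.0025, -0.0025, -0.0025, -0.0025, -0.0025, -0.0025, -0.0025]}' --grip_n 60

```text
t: 8.5
tool_pos: [0.5377, 0.3545, 0.1787]
tool_rot: [-2.22, -2.222, -0.003]
contact_force: [-0.8, -0.1, 5.0]
opening: 0.0208
grip_force: 59.1
```

```bash
python3 - <<'E'
from h import *
print(toolT())
E
```

```text
[[-0.0009  1.      0.0009  0.5377]
 [ 1.      0.0009  0.002   0.3545]
 [ 0.002   0.0009 -1.      0.1787]
 [ 0.      0.      0.      1.    ]]
```

In the tool's units: -0.21 m is -0.2625, -0.2 m is -0.25.

Request:
creep_tool --deltas '{"aperture": [0, 0, 0, 0, 0, 0, 0, 0, 0], "tx": [0, 0, 0, 0, 0, 0, 0, 0, 0], "ty": [0, 0, 0, 0, 0, 0, 0, 0, 0], "tz": [-0.025, -0.0625, -0.1125, -0.1625, -0.2125, -0.25, -0.2625, -0.2625, -0.2625], "drx": [0, 0, 0, 0, 0, 0, 0, 0, 0], "dry": [0, 0, 0, 0, 0, 0, 0, 0, 0], "drz": [0, 0, 0, 0, 0, 0, 0, 0, 0]}'

```text
t: 9.25
tool_pos: [0.5371, 0.3538, 0.3858]
tool_rot: [-2.219, -2.221, 0.002]
contact_force: [0.1, -0.0, -1.6]
opening: 0.0201
grip_force: 58.8
```

```bash
python3 - <<'E'
from h import *
a=np.array([-np.sin(.45)*np.cos(.21),-np.sin(.45)*np.sin(.21),np.cos(.45)])
M=np.array([.5468,-.1523,.199])
P=pose(M+a*(.03+.166),.21,.45);print(P[:3,3],delta(P))
T=toolT();s=get_image("side");t=get_image("top")
cv2.imwrite("pics/side4.png",s[...,::-1]);cv2.imwrite("pics/top4.png",t[...,::-1])
tip=T[:3,3]+T[:3,2]*.166;print(tip,proj("side",tip),proj("top",tip),proj("side",T[:3,3]),proj("top",T[:3,3]))
E
python3 - <<'E'
import cv2,numpy as np
s=cv2.imread("pics/side4.png");t=cv2.imread("pics/top4.png")
c=lambda im,x,y:cv2.resize(im[y:y+150,x:x+100],(400,600),interpolation=cv2.INTER_CUBIC)
cv2.imwrite("pics/c4.png",np.hstack([c(s,200,110),c(t,110,130)]))
E
```

```text
[ 0.4634 -0.1701  0.3755] (array([-0.5238, -0.0741,  0.0103]), array([-0.3082,  0.3791,  1.3366]))
[0.5367 0.3538 0.2198] [254.272  226.4435] [171.772  206.9528] [254.959  169.9156] [160.2179 186.25  ]
```

View pics/c4.png

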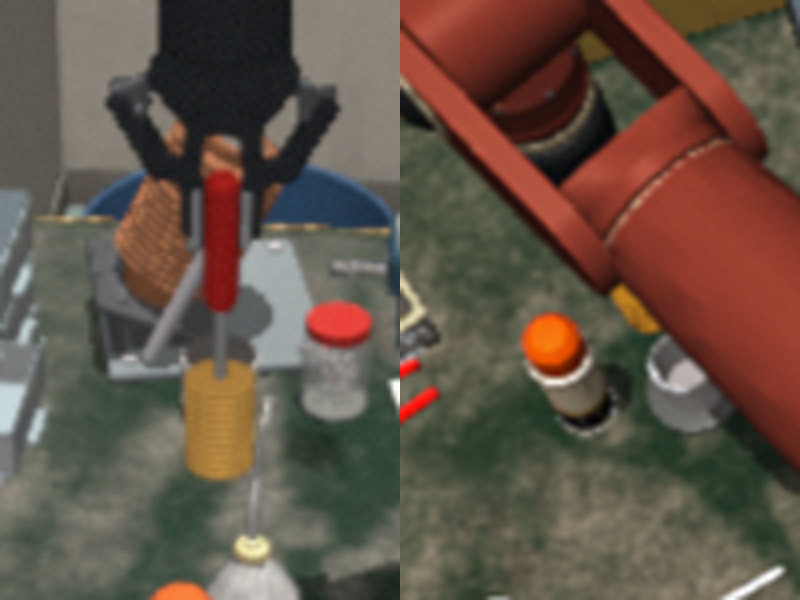

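The brush hangs straight in the grip: its tip is at side (254.8,227), against (254.3,226.4) predicted for a coaxial grasp. I move it to 60 mm above the mouth, aligned with the bore.

In the tool's units: -0.5265 m is -0.6581, -0.0869 m is -0.1086, 1.3366 rad is 0.6683.

Request:
creep_tool --deltas '{"aperture": [0, 0, 0, 0, 0, 0, 0, 0, 0, 0, 0, 0, 0, 0, 0, 0, 0], "tx": [-0.025, -0.175, -0.175, -0.175, -0.4, -0.4, -0.4, -0.4, -0.6581, -0.6581, -0.6581, -0.6581, -0.6581, -0.6581, -0.6581, -0.6581, -0.6581], "ty": [-0.0125, -0.0375, -0.0375, -0.0375, -0.0625, -0.0625, -0.0625, -0.0625, -0.1086, -0.1086, -0.1086, -0.1086, -0.1086, -0.1086, -0.1086, -0.1086, -0.1086], "tz": [-0.0375, -0.0563, -0.0563, -0.0563, -0.05, -0.05, -0.05, -0.05, -0.0209, -0.0209, -0.0209, -0.0209, -0.0209, -0.0209, -0.0209, -0.0209, -0.0209], "drx": [0, 0, 0, 0, -0.05, -0.075, -0.1, -0.125, -0.1541, -0.1541, -0.1541, -0.1541, -0.1541, -0.1541, -0.1541, -0.1541, -0.1541], "dry": [0, 0, 0, 0, 0.065, 0.095, 0.125, 0.15, 0.1896, 0.1896, 0.1896, 0.1896, 0.1896, 0.1896, 0.1896, 0.1896, 0.1896], "drz": [0, 0.05, 0.1, 0.15, 0.25, 0.35, 0.45, 0.55, 0.6683, 0.6683, 0.6683, 0.6683, 0.6683, 0.6683, 0.6683, 0.6683, 0.6683]}'

```text
t: 10.77
tool_pos: [0.4509, -0.172, 0.402]
tool_rot: [-2.998, -0.317, -0.686]
contact_force: [0.6, 0.1, -1.4]
opening: 0.0209
grip_force: 59.1
```

```bash
cat > w.py <<'E'
from h import *
import sys
a=np.array([-np.sin(.45)*np.cos(.21),-np.sin(.45)*np.sin(.21),np.cos(.45)])
M=np.array([.5468,-.1523,.199])
T=toolT();tip=T[:3,3]+T[:3,2]*.166
print("tip rel mouth in tool",(tip-M)@T[:3,:3],delta(pose(M+a*.226,.21,.45)),ctrl.get_obs()["q"])
if len(sys.argv)>1:
    n=sys.argv[1];s=get_image("side")[...,::-1];t=get_image("top")[...,::-1];w=get_image("wrist")[...,::-1]
    for nm,i in(("side",s),("top",t),("wrist",w)):cv2.imwrite(f"pics/{nm}{n}.png",i)
    c=lambda im,x,y:cv2.resize(im[y:y+75,x:x+100],(400,300),interpolation=cv2.INTER_CUBIC)
    cv2.imwrite(f"pics/c{n}.png",np.vstack([np.hstack([c(s,215,105),c(t,270,130)]),np.hstack([cv2.resize(w,(400,300)),cv2.resize(s,(400,300))])]))
    for nm in("side","top"):print(nm,proj(nm,tip),proj(nm,M))
    print(proj("wrist",tip,T),proj("wrist",M,T))
E
python3 w.py 5
```

```text
tip rel mouth in tool [ 0.0002 -0.0014 -0.0594] (array([-0.0001,  0.0007, -0.0006]), array([-0.0031, -0.0002, -0.0003])) [-0.7312 -0.5835  1.9016  0.3614  1.5502  0.672 ]
side [266.5798 129.0925] [258.8522 143.3976]
top [325.6906 159.4398] [318.7036 160.6079]
[261.8349 171.6599] [262.9878 158.849 ]
```

View pics/c5.png

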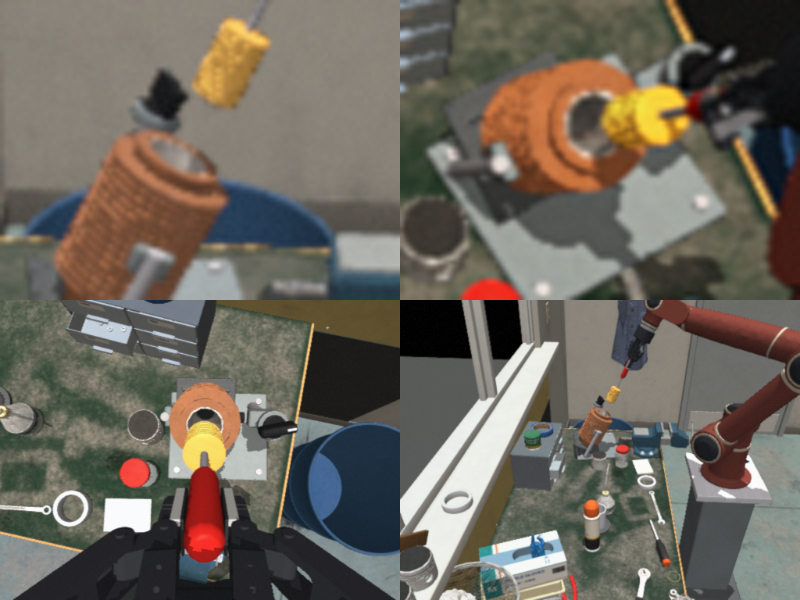

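```bash
python3 - <<'E'
from h import *
im=cv2.imread("pics/wrist5.png");h=cv2.cvtColor(im,cv2.COLOR_BGR2HSV).astype(int)
for y in range(140,206,4):
    r=h[y,200:330];b=np.where((r[:,1]<90))[0]+200;g=np.where((r[:,0]>18)&(r[:,0]<32)&(r[:,1]>140)&(r[:,2]>130))[0]+200
    b=b[(b>225)&(b<300)]
    print(y,"bore",(b.min(),b.max(),(b.min()+b.max())/2) if len(b) else 0,"head",(g.min(),g.max(),(g.min()+g.max())/2) if len(g)>4 else 0)
cv2.imwrite("pics/w5c.png",cv2.resize(im[120:220,200:330],(780,600),interpolation=cv2.INTER_CUBIC))
E
```

```text
140 bore (np.int64(250), np.int64(275), np.float64(262.5)) head 0
144 bore (np.int64(244), np.int64(280), np.float64(262.0)) head 0
148 bore (np.int64(242), np.int64(283), np.float64(262.5)) head 0
152 bore (np.int64(239), np.int64(284), np.float64(261.5)) head 0
156 bore (np.int64(238), np.int64(285), np.float64(261.5)) head (np.int64(255), np.int64(268), np.float64(261.5))
160 bore (np.int64(238), np.int64(285), np.float64(261.5)) head (np.int64(247), np.int64(275), np.float64(261.0))
164 bore (np.int64(238), np.int64(285), np.float64(261.5)) head (np.int64(243), np.int64(279), np.float64(261.0))
168 bore (np.int64(282), np.int64(284), np.float64(283.0)) head (np.int64(242), np.int64(280), np.float64(261.0))
172 bore 0 head (np.int64(240), np.int64(282), np.float64(261.0))
176 bore 0 head (np.int64(239), np.int64(283), np.float64(261.0))
180 bore 0 head (np.int64(238), np.int64(284), np.float64(261.0))
184 bore (np.int64(226), np.int64(299), np.float64(262.5)) head (np.int64(237), np.int64(285), np.float64(261.0))
188 bore (np.int64(226), np.int64(299), np.float64(262.5)) head (np.int64(235), np.int64(287), np.float64(261.0))
192 bore (np.int64(226), np.int64(299), np.float64(262.5)) head (np.int64(235), np.int64(288), np.float64(261.5))
196 bore (np.int64(226), np.int64(299), np.float64(262.5)) head (np.int64(235), np.int64(288), np.float64(261.5))
200 bore (np.int64(226), np.int64(299), np.float64(262.5)) head (np.int64(235), np.int64(287), np.float64(261.0))
204 bore (np.int64(226), np.int64(299), np.float64(262.5)) head (np.int64(236), np.int64(286), np.float64(261.0))
```

View pics/w5c.png

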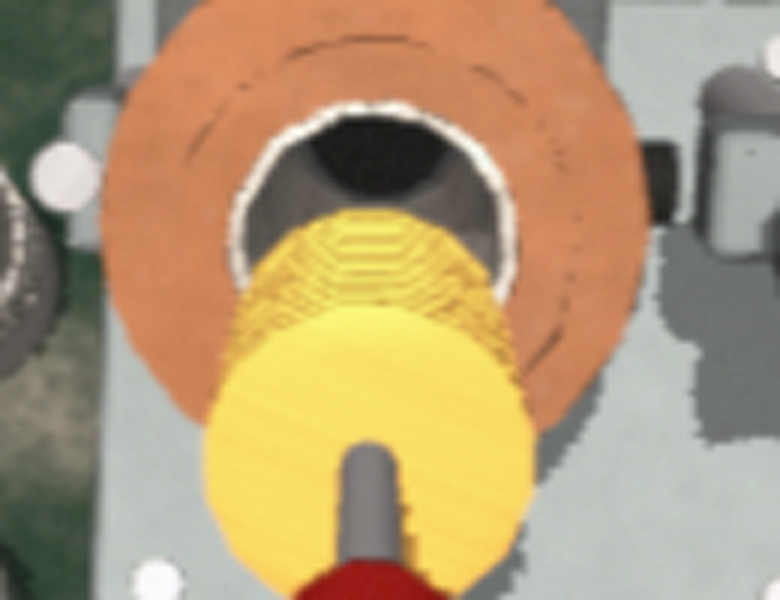

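```bash
python3 - <<'E'
from h import *
T=toolT();P=lambda s,dx=0,r=0:proj("wrist",T[:3,3]+T[:3,2]*(.166-s)+T[:3,0]*(dx),T)
for s in(0,.07,.12,.21):print(s,P(s),"far edge",P(s,.022 if s<.1 else .011),"near",P(s,-.011))
a=-T[:3,2];M=np.array([.5468,-.1523,.199])
for dx in(.028,.0268,.025):print("bore far edge",proj("wrist",M+T[:3,0]*dx,T))
im=cv2.imread("pics/wrist5.png");h=cv2.cvtColor(im,cv2.COLOR_BGR2HSV).astype(int)
r=((h[...,0]<6)|(h[...,0]>174))&(h[...,1]>150);ys=np.where(r[:,261])[0];print(ys.min(),ys.max())
E
```

```text
0 [261.8349 171.6599] far edge [261.8415 149.6492] near [261.8317 182.3086]
0.07 [261.9754 194.3601] far edge [261.9878 167.016 ] near [261.9694 207.4737]
0.12 [262.1317 219.6219] far edge [262.142  203.3899] near [262.1218 235.3108]
0.21 [262.7281 315.996 ] far edge [262.764  290.6348] near [262.6943 339.9156]
bore far edge [263.1673 135.8746]
bore far edge [263.1656 136.9277]
bore far edge [263.1631 138.5033]
214 335
```

The close wrist crop shows the bore centred at about (262,160) and the head centred on column 261. The far tip edge is at row 154.5, about 4 px lower than a coaxial brush would give. That means a tilt of about 0.02 rad, so I correct it with a turn about y while entering slowly.

Units first: shifts go in shares of 0.8 m and turns go in shares of 2 rad. So 0.08 m is 0.1, 0.074 m is 0.0925, 0.02 rad is 0.01.

Request:
creep_tool --deltas '{"aperture": [0, 0, 0, 0, 0, 0, 0, 0, 0], "tx": [0, 0, 0, 0, 0, 0, 0, 0, 0], "ty": [0.0014, 0.0014, 0.0014, 0.0014, 0.0014, 0.0014, 0.0014, 0.0014, 0.0014], "tz": [0.0125, 0.0375, 0.0625, 0.075, 0.0838, 0.0925, 0.1, 0.1, 0.1], "drx": [0, 0, 0, 0, 0, 0, 0, 0, 0], "dry": [0.01, 0.01, 0.01, 0.01, 0.01, 0.01, 0.01, 0.01, 0.01], "drz": [0, 0, 0, 0, 0, 0, 0, 0, 0]}' --grip_n 80

```text
t: 11.67
tool_pos: [0.4854, -0.1665, 0.3321]
tool_rot: [-2.991, -0.316, -0.719]
contact_force: [-0.0, 0.0, 0.0]
opening: 0.0202
grip_force: 78.2
```

```bash
python3 - <<'E'
from h import *
T,im=snap("w6");o=ctrl.get_obs();print(o["contact_force"]@T[:3,:3],o["wrist_torque"]@T[:3,:3])
cv2.imwrite("pics/w6c.png",cv2.resize(im[120:220,200:330,::-1],(780,600),interpolation=cv2.INTER_CUBIC))
E
python3 w.py
```

```text
[ 0.0483 -0.5616  0.685 ] [-0.0122 -0.3051  0.0011]
tip rel mouth in tool [0.0046 0.0013 0.0184] (array([ 0.0005, -0.0012, -0.0784]), array([ 0.0004, -0.0225,  0.0002])) [-0.6734 -0.5266  1.9826  0.3659  1.3845  0.6738]
```

View pics/w6c.png

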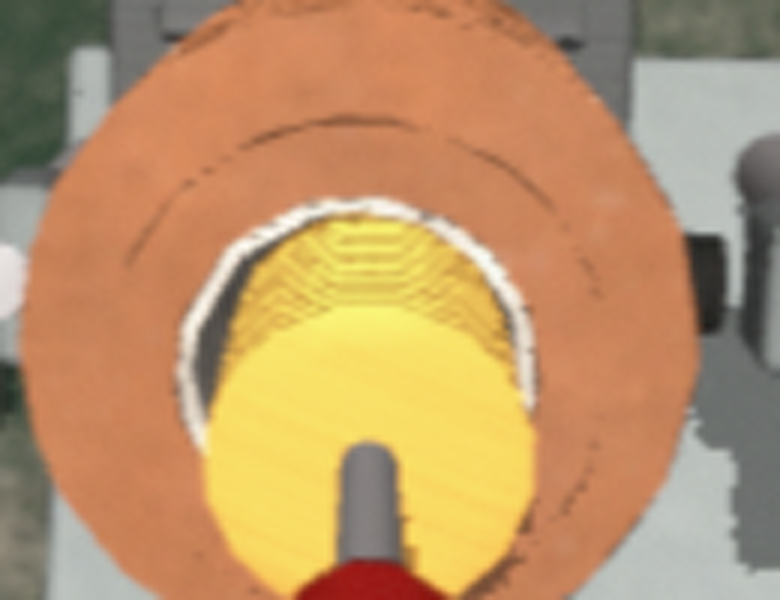

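There is no contact. The ring centre is at crop x=358 and the head's at about 370, so the brush is about 1.5 mm too far to +y. I correct that and go down along the bore.

In the tool's units: 0.06 m is 0.075, -0.001 m is -0.0013.

Request:
creep_tool --deltas '{"aperture": [0, 0, 0, 0, 0, 0], "tx": [-0.0013, -0.0016, -0.0021, -0.0025, -0.003, -0.003], "ty": [-0.0018, -0.0018, -0.0018, -0.0018, -0.0018, -0.0018], "tz": [0, 0.0188, 0.0375, 0.0563, 0.075, 0.075], "drx": [0, 0, 0, 0, 0, 0], "dry": [0, 0, 0, 0, 0, 0], "drz": [0, 0, 0, 0, 0, 0]}'

```text
t: 12.22
tool_pos: [0.5088, -0.1591, 0.274]
tool_rot: [-2.989, -0.314, -0.712]
contact_force: [-1.3, 0.2, -2.0]
opening: 0.0201
grip_force: 78.2
```

```bash
python3 - <<'E'
from h import *
T=toolT();o=ctrl.get_obs();print(o["contact_force"]@T[:3,:3],o["wrist_torque"]@T[:3,:3])
E
python3 w.py
```

```text
[-1.987  -0.4511  1.1937] [ 0.0218 -0.4074  0.0096]
tip rel mouth in tool [-0.0006 -0.0016  0.0816] (array([ 0.0047,  0.0008, -0.1416]), array([-0.0037, -0.0184, -0.0013])) [-0.6244 -0.4561  2.0297  0.3614  1.2631  0.6798]
```

In the tool's units: 0.059 m is 0.0738, 0.002 m is 0.0025.

Request:
creep_tool --deltas '{"aperture": [0, 0, 0, 0, 0, 0, 0, 0], "tx": [0.0025, 0.0021, 0.0018, 0.0015, 0.0013, 0.0013, 0.0013, 0.0013], "ty": [0.0013, 0.0013, 0.0013, 0.0013, 0.0013, 0.0013, 0.0013, 0.0013], "tz": [0, 0.0188, 0.0375, 0.0563, 0.0738, 0.0738, 0.0738, 0.0738], "drx": [0, 0, 0, 0, 0, 0, 0, 0], "dry": [0, 0, 0, 0, 0, 0, 0, 0], "drz": [0, 0, 0, 0, 0, 0, 0, 0]}'

```text
t: 12.88
tool_pos: [0.5373, -0.1556, 0.2271]
tool_rot: [-2.992, -0.315, -0.723]
contact_force: [-0.3, -0.4, -1.2]
opening: 0.0207
grip_force: 78.3
```

```bash
python3 - <<'E'
from h import *
T=toolT();o=ctrl.get_obs();print(o["contact_force"]@T[:3,:3],o["wrist_torque"]@T[:3,:3])
E
python3 w.py
```

```text
[-0.9165  0.3702  0.9091] [ 0.0023 -0.3832 -0.0155]
tip rel mouth in tool [0.004  0.0013 0.1364] (array([ 0.0014, -0.001 , -0.1964]), array([ 0.0014, -0.0239,  0.0003])) [-0.5806 -0.363   2.0416  0.3635  1.1419  0.6816]
```

In the tool's units: -0.068 m is -0.085, 0.006 m is 0.0075.

Request:
creep_tool --deltas '{"aperture": [0, 0, 0, 0, 0, 0, 0, 0, 0, 0, 0], "tx": [0, 0, 0, 0, 0.0005, 0.0011, 0.0019, 0.0019, 0.0019, 0.0019, 0.0019], "ty": [0, 0, 0, 0, 0, 0, 0, 0, 0, 0, 0], "tz": [0.0075, 0.0075, 0.0075, 0.0075, -0.0188, -0.05, -0.085, -0.085, -0.085, -0.085, -0.085], "drx": [0, 0, 0, 0, 0, 0, 0, 0, 0, 0, 0], "dry": [0, 0, 0, 0, 0, 0, 0, 0, 0, 0, 0], "drz": [0, 0, 0, 0, 0, 0, 0, 0, 0, 0, 0]}'

```text
t: 13.8
tool_pos: [0.5077, -0.1608, 0.2844]
tool_rot: [-2.99, -0.314, -0.716]
contact_force: [-0.5, 0.6, -1.0]
opening: 0.0204
grip_force: 78.4
```

```bash
python3 - <<'E'
from h import *
T=toolT();o=ctrl.get_obs();print(o["contact_force"]@T[:3,:3],o["wrist_torque"]@T[:3,:3])
E
python3 w.py 7
```

```text
[-0.7825 -0.7259  0.7642] [ 0.0322 -0.341  -0.0261]
tip rel mouth in tool [ 0.003  -0.0001  0.0717] (array([ 0.0016, -0.0004, -0.1317]), array([-0.0023, -0.0202, -0.001 ])) [-0.6294 -0.463   2.0178  0.3614  1.2801  0.6812]
side [248.7858 159.8536] [258.8522 143.3976]
top [310.0771 160.9548] [318.7036 160.6079]
[261.8321 171.649 ] [262.1089 198.6805]
```

View pics/c7.png

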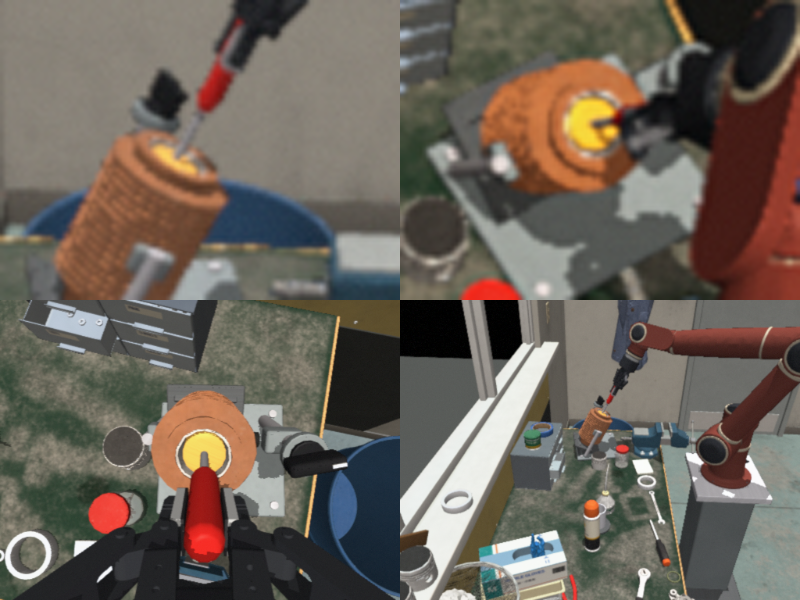

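Wrist view: the yellow head top is centred in the bore and nearly level with the mouth. I draw up a few mm more for margin, then make strokes two and three.

In the tool's units: 0.07 m is 0.0875, 0.05 m is 0.0625.

Request:
creep_tool --deltas '{"aperture": [0, 0, 0, 0, 0, 0, 0, 0, 0, 0, 0], "tx": [0.0001, 0.0001, 0.0001, 0.0001, -0.0006, -0.0013, -0.0018, -0.0018, -0.0018, -0.0018, -0.0018], "ty": [0, 0, 0, 0, 0, 0, 0, 0, 0, 0, 0], "tz": [-0.0075, -0.0075, -0.0075, -0.0075, 0.0313, 0.0625, 0.0875, 0.0875, 0.0875, 0.0875, 0.0875], "drx": [0, 0, 0, 0, 0, 0, 0, 0, 0, 0, 0], "dry": [0, 0, 0, 0, 0, 0, 0, 0, 0, 0, 0], "drz": [0, 0, 0, 0, 0, 0, 0, 0, 0, 0, 0]}'

```text
t: 14.87
tool_pos: [0.5384, -0.1555, 0.2256]
tool_rot: [-2.992, -0.315, -0.723]
contact_force: [0.1, 0.0, -1.0]
opening: 0.0199
grip_force: 78.4
```

```bash
python3 w.py
python3 - <<'E'
from h import *
T=toolT();o=ctrl.get_obs();print(o["contact_force"]@T[:3,:3],o["wrist_torque"]@T[:3,:3])
E
```

```text
tip rel mouth in tool [0.0042 0.0014 0.1382] (array([ 0.0012, -0.001 , -0.1982]), array([ 0.0018, -0.0243,  0.0004])) [-0.579  -0.3597  2.0418  0.3636  1.1375  0.6817]
[-0.373  -0.0152  0.9452] [ 0.0117 -0.3257  0.0301]
```

In the tool's units: -0.073 m is -0.0913, -0.045 m is -0.0563.

Request:
creep_tool --deltas '{"aperture": [0, 0, 0, 0, 0, 0, 0, 0, 0, 0, 0], "tx": [-0.0001, -0.0001, -0.0001, -0.0001, 0.0005, 0.0011, 0.002, 0.002, 0.002, 0.002, 0.002], "ty": [0, 0, 0, 0, 0, 0, 0, 0, 0, 0, 0], "tz": [0.0063, 0.0063, 0.0063, 0.0063, -0.025, -0.0563, -0.0913, -0.0913, -0.0913, -0.0913, -0.0913], "drx": [0, 0, 0, 0, 0, 0, 0, 0, 0, 0, 0], "dry": [0, 0, 0, 0, 0, 0, 0, 0, 0, 0, 0], "drz": [0, 0, 0, 0, 0, 0, 0, 0, 0, 0, 0]}'

```text
t: 15.78
tool_pos: [0.5065, -0.161, 0.2871]
tool_rot: [-2.99, -0.315, -0.716]
contact_force: [0.3, 0.5, -1.7]
opening: 0.0199
grip_force: 78.5
```

```bash
python3 w.py
```

```text
tip rel mouth in tool [ 0.0032 -0.0002  0.0688] (array([ 0.0014, -0.0004, -0.1287]), array([-0.0024, -0.0202, -0.0009])) [-0.6314 -0.4667  2.0159  0.3614  1.2861  0.6812]
```

Request:
creep_tool --deltas '{"aperture": [0, 0, 0, 0, 0, 0, 0], "tx": [-0.0006, -0.0013, -0.002, -0.002, -0.002, -0.002, -0.002], "ty": [0, 0, 0, 0, 0, 0, 0], "tz": [0.0313, 0.0625, 0.095, 0.095, 0.095, 0.095, 0.095], "drx": [0, 0, 0, 0, 0, 0, 0], "dry": [0, 0, 0, 0, 0, 0, 0], "drz": [0, 0, 0, 0, 0, 0, 0]}'

```text
t: 16.37
tool_pos: [0.5391, -0.1544, 0.2204]
tool_rot: [-2.991, -0.315, -0.718]
contact_force: [-0.2, 0.8, -1.4]
opening: 0.0203
grip_force: 80.8
```

```bash
python3 w.py
```

```text
tip rel mouth in tool [0.0026 0.0004 0.1433] (array([ 0.0023, -0.0006, -0.2033]), array([-0.0008, -0.0215, -0.0003])) [-0.5762 -0.3525  2.0446  0.3639  1.1309  0.6817]
```

I use the third bottom to touch the floor gently, which checks the depth figures.

In the tool's units: 0.004 m is 0.005, 0.002 m is 0.0025.

Request:
creep_tool --deltas '{"aperture": [0, 0, 0], "tx": [0, 0, 0], "ty": [0, 0, 0], "tz": [0.0025, 0.005, 0.005], "drx": [0, 0, 0], "dry": [0, 0, 0], "drz": [0, 0, 0]}'

```text
t: 16.62
tool_pos: [0.5408, -0.1541, 0.2168]
tool_rot: [-2.991, -0.315, -0.719]
contact_force: [-0.1, -0.3, -0.2]
opening: 0.0202
grip_force: 80.8
```

```bash
python3 w.py
```

```text
tip rel mouth in tool [0.0026 0.0005 0.1473] (array([ 0.0023, -0.0006, -0.2072]), array([-0.0005, -0.0217, -0.0004])) [-0.5734 -0.3457  2.0455  0.3642  1.1225  0.6815]
```

Request:
creep_tool --deltas '{"aperture": [0, 0, 0], "tx": [0, 0, 0], "ty": [0, 0, 0], "tz": [0.0025, 0.0038, 0.0038], "drx": [0, 0, 0], "dry": [0, 0, 0], "drz": [0, 0, 0]}'

```text
t: 16.87
tool_pos: [0.5427, -0.1543, 0.2163]
tool_rot: [-2.991, -0.316, -0.721]
contact_force: [-4.0, 0.6, 5.3]
opening: 0.0201
grip_force: 81.8
```

```bash
python3 w.py
```

```text
tip rel mouth in tool [0.0039 0.0011 0.1486] (array([ 0.0013, -0.0009, -0.2085]), array([ 0.0007, -0.023 ,  0.0007])) [-0.5714 -0.3414  2.0434  0.3643  1.1179  0.6815]
```

The floor was felt at a measured depth of 148.5 mm, against 148 mm nominal, so the depths are right. Now the third draw up, then full withdrawal.

In the tool's units: -0.21 m is -0.2625, 0.0047 m is 0.0059.

Request:
creep_tool --deltas '{"aperture": [0, 0, 0, 0, 0, 0, 0, 0, 0, 0, 0, 0, 0, 0], "tx": [0.0005, 0.0013, 0.0023, 0.0023, 0.0023, 0.0023, 0.0023, 0.003, 0.0039, 0.005, 0.0059, 0.0059, 0.0059, 0.0059], "ty": [0, 0, 0, 0, 0, 0, 0, 0, 0, 0, 0, 0, 0, 0], "tz": [-0.025, -0.0625, -0.1013, -0.1013, -0.1013, -0.1013, -0.1013, -0.1375, -0.175, -0.225, -0.2625, -0.2625, -0.2625, -0.2625], "drx": [0, 0, 0, 0, 0, 0, 0, 0, 0, 0, 0, 0, 0, 0], "dry": [0, 0, 0, 0, 0, 0, 0, 0, 0, 0, 0, 0, 0, 0], "drz": [0, 0, 0, 0, 0, 0, 0, 0, 0, 0, 0, 0, 0, 0]}'

```text
t: 18.03
tool_pos: [0.453, -0.1728, 0.4012]
tool_rot: [-2.989, -0.314, -0.715]
contact_force: [0.6, -0.6, -1.3]
opening: 0.0201
grip_force: 80.8
```

```bash
python3 w.py
python3 - <<'E'
from h import *
# upright brush: brush leans ~0.02 in hand (tip toward -x tool) -> tilt tool +0.02
print(delta(pose([.5377,.3525,.405],1.57,.02)))
E
```

```text
tip rel mouth in tool [ 0.006  -0.0002 -0.0578] (array([-0.0015, -0.0005, -0.0022]), array([-0.0029, -0.0198, -0.0012])) [-0.7392 -0.5879  1.9096  0.3789  1.5375  0.6639]
(array([ 0.1725, -0.496 ,  0.0851]), array([ 0.3295, -0.38  , -1.3297]))
```

```bash
python3 - <<'E'
from h import *
print(delta(pose([.5377,.3545,.405],1.57,0)),delta(pose([.50,.09,.425],.89,.22)))
E
```

```text
(array([ 0.1729, -0.498 ,  0.0853]), array([ 0.3164, -0.3967, -1.3338])) (array([ 0.1002, -0.2472,  0.0251]), array([ 0.2275, -0.2411, -0.6424]))
```

In the tool's units: -0.498 m is -0.6225, -0.2472 m is -0.309, -1.3338 rad is -0.6669.

Request:
creep_tool --deltas '{"aperture": [0, 0, 0, 0, 0, 0, 0, 0, 0, 0, 0, 0, 0, 0, 0, 0], "tx": [0.1253, 0.1253, 0.1253, 0.1253, 0.1253, 0.1253, 0.2161, 0.2161, 0.2161, 0.2161, 0.2161, 0.2161, 0.2161, 0.2161, 0.2161, 0.2161], "ty": [-0.309, -0.309, -0.309, -0.309, -0.309, -0.309, -0.6225, -0.6225, -0.6225, -0.6225, -0.6225, -0.6225, -0.6225, -0.6225, -0.6225, -0.6225], "tz": [0.0314, 0.0314, 0.0314, 0.0314, 0.0314, 0.0314, 0.1066, 0.1066, 0.1066, 0.1066, 0.1066, 0.1066, 0.1066, 0.1066, 0.1066, 0.1066], "drx": [0.1138, 0.1138, 0.1138, 0.1138, 0.1138, 0.1138, 0.1582, 0.1582, 0.1582, 0.1582, 0.1582, 0.1582, 0.1582, 0.1582, 0.1582, 0.1582], "dry": [-0.1206, -0.1206, -0.1206, -0.1206, -0.1206, -0.1206, -0.1984, -0.1984, -0.1984, -0.1984, -0.1984, -0.1984, -0.1984, -0.1984, -0.1984, -0.1984], "drz": [-0.3212, -0.3212, -0.3212, -0.3212, -0.3212, -0.3212, -0.6669, -0.6669, -0.6669, -0.6669, -0.6669, -0.6669, -0.6669, -0.6669, -0.6669, -0.6669]}'

```text
t: 19.37
tool_pos: [0.5372, 0.3546, 0.4034]
tool_rot: [2.22, 2.22, -0.006]
contact_force: [-0.5, -0.0, -0.1]
opening: 0.0201
grip_force: 80.8
```

```bash
python3 - <<'E'
from h import *
print(delta(pose([.5377,.3545,.405],1.57,0)),delta(pose([.5377,.3545,.181],1.57,0)))
T,im=snap("w8");cv2.imwrite("pics/w8c.png",cv2.resize(im[40:240,130:390,::-1],(780,600)))
E
```

```text
(array([-0.0001,  0.0005, -0.0016]), array([-0.0014,  0.0044,  0.0008])) (array([0.0009, 0.0008, 0.2224]), array([-0.0014,  0.0044,  0.0008]))
```

View pics/w8c.png

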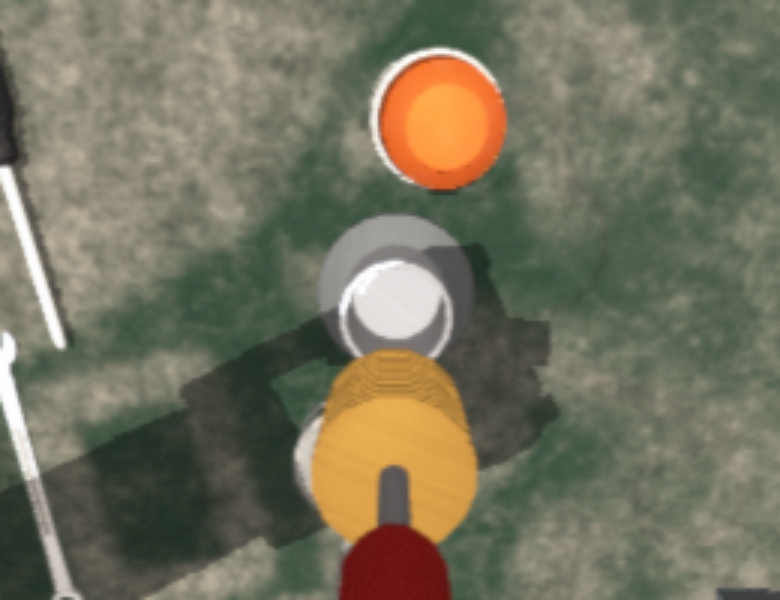

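Holder rim is centred at crop (397,317), i.e. pixel (262.3,145.7). The brush head sits on the same column (394). I check the rim's position against the tip.

```bash
python3 - <<'E'
from h import *
T=np.load("pics/w8.npy");print(plane(ray("wrist",(262.3,145.7),T),.082), plane(ray("wrist",(261.3,145),T),.082),"brush tip",T[:3,3]+T[:3,2]*.166-T[:3,0]*.004, plane(ray("wrist",(262.3,111.7+9.5*2),T),.082))
E
```

```text
[0.5382 0.3525 0.082 ] [0.5368 0.3535 0.082 ] brush tip [0.537  0.3499 0.2374] [0.5382 0.3741 0.082 ]
```

In the tool's units: 0.222 m is 0.2775, 0.002 m is 0.0025.

Request:
creep_tool --deltas '{"aperture": [0, 0, 0, 0, 0, 0, 0, 0, 0, 0, 0], "tx": [0.0025, 0.0025, 0.0025, 0.0025, 0.0025, 0.0025, 0.0025, 0.0025, 0.0025, 0.0025, 0.0025], "ty": [0.0013, 0.0013, 0.0013, 0.0013, 0.0013, 0.0013, 0.0013, 0.0013, 0.0013, 0.0013, 0.0013], "tz": [0.05, 0.1, 0.15, 0.175, 0.2, 0.225, 0.25, 0.2688, 0.2775, 0.2775, 0.2775], "drx": [0, 0, 0, 0, 0, 0, 0, 0, 0, 0, 0], "dry": [0, 0, 0, 0, 0, 0, 0, 0, 0, 0, 0], "drz": [0, 0, 0, 0, 0, 0, 0, 0, 0, 0, 0]}'

```text
t: 20.33
tool_pos: [0.5396, 0.3554, 0.185]
tool_rot: [2.221, 2.217, 0.001]
contact_force: [-0.4, 0.9, -1.4]
opening: 0.0206
grip_force: 80.8
```

Request:
creep_tool --deltas '{"aperture": [0, 0, 0], "tx": [0, 0, 0], "ty": [0, 0, 0], "tz": [0.005, 0.005, 0.005], "drx": [0, 0, 0], "dry": [0, 0, 0], "drz": [0, 0, 0]}'

```text
t: 20.58
tool_pos: [0.5397, 0.356, 0.1815]
tool_rot: [2.22, 2.218, 0.003]
contact_force: [0.3, 0.0, -1.1]
opening: 0.0202
grip_force: 80.8
```

Request:
creep_tool --deltas '{"aperture": [0.03, 0.03, 0.06, 0.085, 0.085, 0.085, 0.085, 0.085, 0.085, 0.085, 0.085, 0.085, 0.085, 0.085, 0.085, 0.085, 0.085], "tx": [0, 0, 0, 0, 0, 0, 0, 0, 0, 0, 0, 0, 0, 0, 0, 0, 0], "ty": [0, 0, 0, 0, 0, 0, 0, 0, 0, 0, 0, 0, 0, 0, 0, 0, 0], "tz": [0.0013, 0.0013, 0.0013, 0.0013, 0.0013, 0.0013, 0.0013, -0.0125, -0.0375, -0.075, -0.125, -0.175, -0.225, -0.275, -0.275, -0.275, -0.275], "drx": [0, 0, 0, 0, 0, 0, 0, 0, 0, 0, 0, 0, 0, 0, 0, 0, 0], "dry": [0, 0, 0, 0, 0, 0, 0, 0, 0, 0, 0, 0, 0, 0, 0, 0, 0], "drz": [0, 0, 0, 0, 0, 0, 0, 0, 0, 0, 0, 0, 0, 0, 0, 0, 0]}'

```text
t: 22.0
tool_pos: [0.5387, 0.3562, 0.4009]
tool_rot: [2.22, 2.218, 0.001]
contact_force: [0.3, 0.3, -0.8]
opening: 0.0849
grip_force: 0.0
```

```bash
python3 - <<'E'
from h import *
T,w=snap("w9");s=get_image("side");t=get_image("top")
c=lambda im,x,y,W,H:cv2.resize(im[y:y+H,x:x+W,::-1],(400,300),interpolation=cv2.INTER_CUBIC)
cv2.imwrite("pics/c9.png",np.vstack([np.hstack([c(s,180,110,220,165),c(t,120,120,260,195)]),np.hstack([c(w,0,0,512,384),c(s,210,205,160,120)])]))
E
```

```text
(no output)
```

View pics/c9.png

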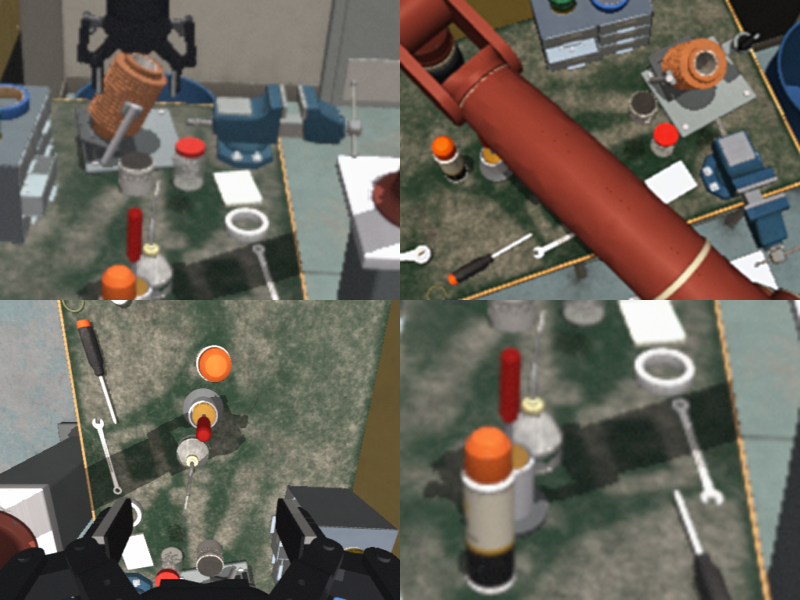

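The brush stands upright in its holder (handle's end at wrist view (261,165) in full pixels), the spray can, oil can, jar and piston look unmoved, and the gripper is clear. I hand it in.

```bash
python3 -c "
from station import ctrl, get_image, camera_params
print(ctrl.finish_job())"
```

```text
the job is handed in; nothing more can be done
None
```

I've handed the job in: the knob turned past its click, three full strokes made in the barrel, and the brush standing released in its holder, with all four bystanders standing where they were in the last pictures; the hand-in returned no verdict.

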